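# Set the flip tags on the stock bins

### The arm

A 6-joint arm with a two-finger parallel gripper is mounted at the origin on a cart in front of the work surface, level with it; the furniture and walls round the work are solid. World frame = base frame: x ahead of the robot, y to its left, z up, the work surface at z = 0. Lengths are in m, angles in rad, forces in N, time in s.
With the tool pointing down it reaches from about 0.425 to 0.95 m from the base axis. Payload 3.5 kg.
Tool frame: the origin (TCP) lies on the centre line of the jaws, within the pads' length; the fingertips stand 19 mm ahead of it and the grasp point (between the pads) is the TCP (r.finger_overhang is the distance from the TCP to the fingertips, in m); z points along the fingers, y is the direction in which the jaws open and shut (so a half turn about z gives the same grasp; the last joint's range is limited). The gripper opens to 85 mm and grips with 20 to 120 N. Pads are 22 mm wide; open, the fingers measure 114 mm over their backs; the gripper's body (76 mm by 85 mm) begins 54 mm behind the grasp point. The pads swing forward as they close: fully open they stand 13 mm farther back than shut.
Start: joints at [1.052, 0.286, 1.577, -0, 1.279, -0.15], TCP at [0.243, 0.63, 0.25] pointing down, gripper open.
Joint ranges: [-2.77, 2.77], [-0.9, 2.22], [0.21, 2.48], [-1.53, 4.67], [0.24, 2.81], [-2.84, 2.84]. Speed limits (rad/s): [2.79, 2.79, 3.14, 3.14, 3.14, 3.14].

### API

Orientations are given as [roll, pitch, yaw] about the fixed x, y, z axes, in that order (R = Rz(yaw) Ry(pitch) Rx(roll)).
In Python, from rig import r gives the robot as it stands. The module is installed in compiled form; this text tells all that it offers.
- The arm moves only by the tool drive_tool, never from a script. Its argument "rows" is a list of rows, each a list of 7 numbers: the shift along the world's x, y, z in m, then the turn, a rotation vector about the world's x, y, z in degrees, then the closure, from 0 (fully open) to 1 (shut). In form: [[x, y, z, wx, wy, wz, claw], ...]. A call has 1 to 12 rows; each row is the pose to reach, as a shift and turn from the pose measured when the call began; what a row does not reach only later rows make up. A row lasts 1/12 s, in which the tool goes at most 41.7 mm and 7.16 degrees, less where a joint would pass 70% of its speed; a pose out of reach is approached as far as the arm can. A call with a gripper value outside its range is refused whole. The fingers move at their own pace and stop on an object; "force" is the grip in N (left out, the last holds). Time passes only in rows, so rows that repeat a pose let the fingers close. It gives the time, the measured TCP pose, the force and the opening at its end, in the units of the state.
- r.read_state(): the state, without advancing time (a new reading comes with each control period).
- r.camera(name): name is "scene" or "top" or "wrist"; returns the picture (480x640x3 uint8, red, green, blue); there is no depth.
- r.camera_info(name): a dict with "intrinsics" (3x3 intrinsics, pixels), "R" (3x3) and "t" (3): a world point X has camera coordinates R X + t. Camera axes: x right, y down, z forward; pixel columns grow to the right and rows downward; lengths in m; the calibration is good to about 2 mm. A picture is of the moment at which its call begins: read the wrist's pose just before it. camera_info takes no time and is no camera call; for the wrist camera it gives the pose at the moment of the call.
- r.finish_job(): hands the job in, once; it reports no verdict.
The state is a dict: "clock": time; "joint_positions": joint angles; "qvel": joint speeds; "joint_torque": joint torques, N m; "ee_pos": TCP position; "tool_rot": TCP orientation; "force": force on the tool from outside, world axes, zero at the start; "torque": the same for the moment, N m; "finger_gap": finger opening in m.
Only numpy, scipy, OpenCV 4.12 (cv2) and the standard library are available. Lean on these libraries where they do the work, as an engineer would, in place of code of your own. Each camera call takes 0.05 s, during which the arm holds its last target.

### The job

Check the four stock bins and push over with the fingertips any flip tag that is wrong, so that only the bins that are full of parts show the disc face of their tag (tag leaning back towards its box), while the bins that are empty or down to a last part show the bar face (tag leaning to the front, away from its box). Only push the tags: do not grip or lift anything, and leave the bins and the things lying around where they are.

Things in the scene. Friction and masses are not known exactly. Their poses are not given: they have to be found in the camera images.
- bin_a: Grey open stock bin (box 100 deep, 80 wide, rim 49 mm high) that is full: sixteen small brass-coloured coaxial adapters fill it in two layers. A foot plate 4 mm thick reaches 50 mm in front of the box and carries the tag. Loose, about 0.4 to 0.9 kg; the four stand in a row in any order. Origin: on the bench under the box's centre; x from the front (tag side, towards the robot) to the back, y left, z up.
- bin_a_tag (a joint): Its tag, a smooth aluminium plate 4 thick, 52 wide, 62 mm from hinge to free edge, 30 g. rad: 0 upright; +0.85 on its stop, leaning to the box, face with black disc (28 mm) looks up; -0.85 on its stop, leaning to the front, face with black bar (40 x 9 mm) looks up. Top-heavy, turns freely: once pushed past upright it falls to the other stop.
- bin_a_hinge (a point): Middle of the tag's level hinge line, which runs along the bin's y; in the bin's frame at x -80, y 0, z 50 mm. Axes as the bin's. Two cheeks 5 mm thick hold it, just outside the tag's sides, up to 55 mm above the bench.
- bin_b: Grey open stock bin (box 100 deep, 80 wide, rim 49 mm high) that is full: sixteen slightly larger brass-coloured coaxial adapters fill it in two layers. A foot plate 4 mm thick reaches 50 mm in front of the box and carries the tag. Loose, about 0.4 to 0.9 kg; the four stand in a row in any order. Origin: on the bench under the box's centre; x from the front (tag side, towards the robot) to the back, y left, z up.
- bin_b_tag (a joint): Its tag, a smooth aluminium plate 4 thick, 52 wide, 62 mm from hinge to free edge, 30 g. rad: 0 upright; +0.85 on its stop, leaning to the box, face with black disc (28 mm) looks up; -0.85 on its stop, leaning to the front, face with black bar (40 x 9 mm) looks up. Top-heavy, turns freely: once pushed past upright it falls to the other stop.
- bin_b_hinge (a point): Middle of the tag's level hinge line, which runs along the bin's y; in the bin's frame at x -80, y 0, z 50 mm. Axes as the bin's. Two cheeks 5 mm thick hold it, just outside the tag's sides, up to 55 mm above the bench.
- bin_c: Grey open stock bin (box 100 deep, 80 wide, rim 49 mm high) that is NOT full: one single silver-coloured adapter is left on its floor. A foot plate 4 mm thick reaches 50 mm in front of the box and carries the tag. Loose, about 0.4 to 0.9 kg; the four stand in a row in any order. Origin: on the bench under the box's centre; x from the front (tag side, towards the robot) to the back, y left, z up.
- bin_c_tag (a joint): Its tag, a smooth aluminium plate 4 thick, 52 wide, 62 mm from hinge to free edge, 30 g. rad: 0 upright; +0.85 on its stop, leaning to the box, face with black disc (28 mm) looks up; -0.85 on its stop, leaning to the front, face with black bar (40 x 9 mm) looks up. Top-heavy, turns freely: once pushed past upright it falls to the other stop.
- bin_c_hinge (a point): Middle of the tag's level hinge line, which runs along the bin's y; in the bin's frame at x -80, y 0, z 50 mm. Axes as the bin's. Two cheeks 5 mm thick hold it, just outside the tag's sides, up to 55 mm above the bench.
- bin_d: Grey open stock bin (box 100 deep, 80 wide, rim 49 mm high) that is empty. A foot plate 4 mm thick reaches 50 mm in front of the box and carries the tag. Loose, about 0.4 to 0.9 kg; the four stand in a row in any order. Origin: on the bench under the box's centre; x from the front (tag side, towards the robot) to the back, y left, z up.
- bin_d_tag (a joint): Its tag, a smooth aluminium plate 4 thick, 52 wide, 62 mm from hinge to free edge, 30 g. rad: 0 upright; +0.85 on its stop, leaning to the box, face with black disc (28 mm) looks up; -0.85 on its stop, leaning to the front, face with black bar (40 x 9 mm) looks up. Top-heavy, turns freely: once pushed past upright it falls to the other stop.
- bin_d_hinge (a point): Middle of the tag's level hinge line, which runs along the bin's y; in the bin's frame at x -80, y 0, z 50 mm. Axes as the bin's. Two cheeks 5 mm thick hold it, just outside the tag's sides, up to 55 mm above the bench.
- cell: A small battery, 15 mm across, 50 mm tall, standing on end between two bins. A bystander, loose; origin under its middle.
- adapter: A brass-coloured coaxial adapter 18 x 34 x 16 mm lying between two bins. A bystander, loose; origin under its middle.
- tape: A black roll of tape, 58 mm across, 19 mm high, lying in front of the bins. A bystander, loose; origin under its middle.
- pliers: Pliers with red handles, 189 x 54 x 12 mm, lying in front of the bins. A bystander, loose; origin under its middle.
- pen: A red pen, 145 mm long, 9 mm high, lying in front of the bins. A bystander, loose; origin under its middle.

How it is judged:
By the outcome, as a careful person would: the job done as asked, in the order asked, and still so for the second after the job is handed in, with the robot touching nothing.
It also fails if it takes over 48 s, if anything falls off the work surface, if the arm or the gripper's body presses on something with over 40 N, if the wrist force passes 120 N, or if a joint passes its speed limit or range.

## Working session

There is one attempt and no reset: what is moved stays moved. The work goes in short steps, Python scripts to look and compute and a tool call to move; the robot and the scene stay as the last step left them, time stands still between calls to the robot, and variables do not carry over. Pictures are saved under pics/ and viewed, and the job is handed in when it is done.

Besides the shell and the picture viewer there is one more tool, called after ">>>" as a command line: name --pt "numbers of a row" for each row, then --argument value for the rest. drive_tool: Moves the arm, as the interface text tells. Its arguments: {"type":"object","properties":{"rows":{"type":"array"},"force":{"type":"number"}},"required":["rows"]}

```bash
mkdir -p pics
python3 - <<'E'
from rig import r
import cv2,numpy as np
s=r.read_state();print(s)
for n in ["scene","top","wrist"]:
    im=r.camera(n);cv2.imwrite(f"pics/{n}0.png",im[:,:,::-1])
    i=r.camera_info(n);print(n,np.round(i["intrinsics"],1).tolist(),np.round(i["R"],3).tolist(),np.round(i["t"],3).tolist())
E
```

```text
{'clock': 0.0, 'joint_positions': array([ 1.05195418e+00,  2.87182993e-01,  1.57814669e+00,  2.43372979e-05,
        1.27859107e+00, -1.50031943e-01]), 'qvel': array([-9.91171199e-04,  1.61056359e-03, -9.09922952e-04, -6.50935896e-04,
       -1.94635643e-04, -1.69306935e-05]), 'joint_torque': array([ 2.85296874e-04, -4.05986845e+01, -2.92623353e+01, -8.60488785e-05,
        5.80874184e-03,  1.07029376e-05]), 'ee_pos': array([0.24302937, 0.62909119, 0.24895197]), 'tool_rot': array([-3.13929418e+00, -3.71008864e-04,  2.77277499e+00]), 'force': array([ 0.9959753 ,  0.03589481, -0.28289369]), 'torque': array([-0.02001391, -0.00877079, -0.02197392]), 'finger_gap': 0.08548849481754525}
scene [[551.9, 0.0, 315.9], [0.0, 551.9, 241.3], [0.0, 0.0, 1.0]] [[-0.881, -0.474, 0.018], [-0.348, 0.621, -0.702], [0.321, -0.625, -0.711]] [0.447, 0.224, 0.762]
top [[451.5, 0.0, 315.4], [0.0, 451.5, 231.8], [0.0, 0.0, 1.0]] [[0.002, -1.0, -0.007], [-0.995, -0.001, -0.101], [0.101, 0.007, -0.995]] [0.003, 0.529, 0.924]
wrist [[386.1, 0.0, 323.7], [0.0, 386.1, 240.3], [0.0, 0.0, 1.0]] [[0.36, 0.933, -0.002], [0.883, -0.34, 0.324], [0.302, -0.119, -0.946]] [-0.674, -0.043, 0.381]
```

View pics/top0.png

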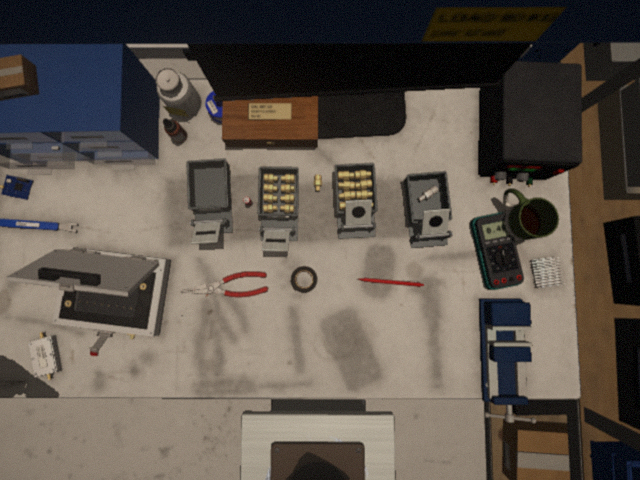

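View pics/scene0.png

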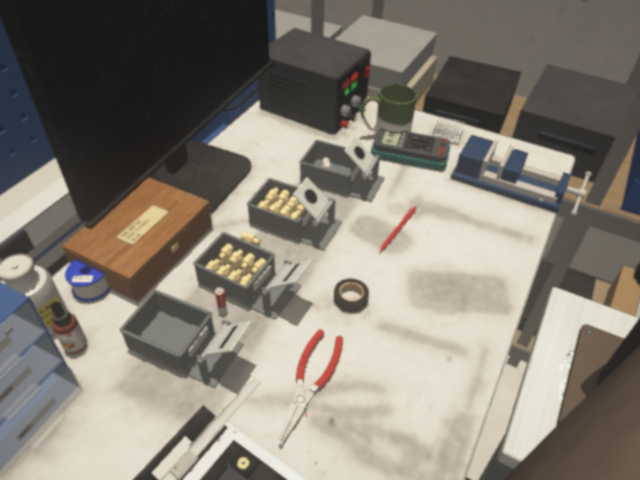

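View pics/wrist0.png

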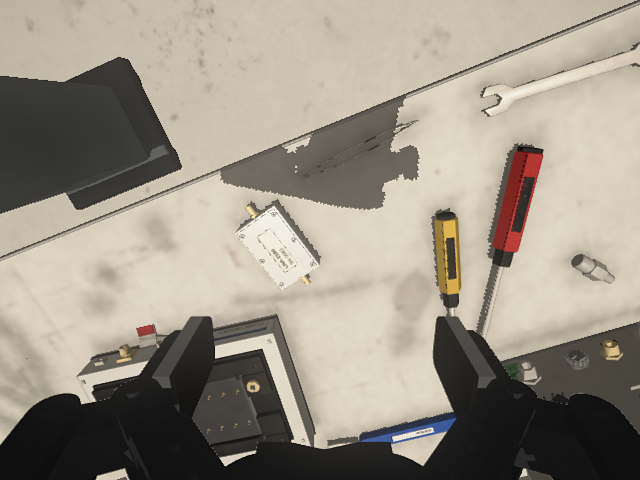

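The top view shows four bins, left to right: empty (208,185), full (279,193), full (355,187) and one silver part (427,195). The tags appear to read bar (207,232), bar (277,240), disc (358,212) and disc (433,222). That makes the 2nd and 4th wrong. I'll zoom in to confirm before measuring.

Run:
```python
import cv2
im=cv2.imread("pics/top0.png")
cv2.imwrite("pics/crop0.png",cv2.resize(im[150:270,175:465],(800,331),interpolation=cv2.INTER_CUBIC))
```

```text
(no output)
```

View pics/crop0.png

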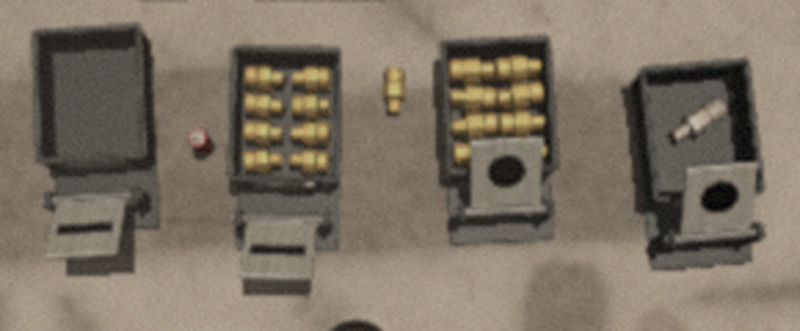

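```bash
cat > h.py <<'E'
from rig import r
import cv2,numpy as np
def cast(n,uv,z):
    i=r.camera_info(n);K,R,t=map(np.array,(i["intrinsics"],i["R"],i["t"]))
    c=-R.T@t;out=[]
    for u,v in np.atleast_2d(uv):
        d=R.T@np.linalg.inv(K)@[u,v,1]; out.append(c+d*(z-c[2])/d[2])
    return np.array(out)
def proj(n,X):
    i=r.camera_info(n);K,R,t=map(np.array,(i["intrinsics"],i["R"],i["t"]))
    p=(K@(R@np.atleast_2d(X).T+t.reshape(3,1))).T
    return p[:,:2]/p[:,2:]
E
python3 - <<'E'
from h import *
s=800/290
f=lambda L:np.array(L)/s+[175,150]-0.3
for name,h,e,d,box in [("2",[(247,217),(318,219)],[(241,278),(311,279)],(277,249),[(237,47),(340,48),(338,188),(231,187)]),
             ("4",[(684,238),(757,229)],[(686,170),(756,163)],(719,196),[(640,70),(745,61),(760,165),(640,190)])]:
    print(name,"hinge\n",cast("top",f(h),.055).round(3),"\nfree\n",cast("top",f(e),.091).round(3),"\nmark",cast("top",f(d),.0705).round(3),"\nrim\n",cast("top",f(box),.049).round(3)[:,:2])
b=cast("top",[(248,201)],.05);print("cell",b.round(3)); print("tape",cast("top",[(304,279)],.019).round(3),"pen",cast("top",[(359,280),(423,285)],.009).round(3), "box3 free",cast("top",f([(470,140),(541,140)]),.091).round(3))
# scene crop
im=cv2.imread("pics/scene0.png");cv2.imwrite("pics/sc.png",cv2.resize(im[120:400,100:420],(800,700))[:600])
E
```

```text
2 hinge
 [[0.533 0.108 0.055]
 [0.531 0.055 0.055]] 
free
 [[0.485 0.107 0.091]
 [0.485 0.057 0.091]] 
mark [[0.508 0.084 0.07 ]] 
rim
 [[0.663 0.118]
 [0.662 0.04 ]
 [0.555 0.041]
 [0.556 0.121]]
4 hinge
 [[ 0.518 -0.216  0.055]
 [ 0.524 -0.27   0.055]] 
free
 [[ 0.563 -0.21   0.091]
 [ 0.568 -0.26   0.091]] 
mark [[ 0.547 -0.238  0.07 ]] 
rim
 [[ 0.645 -0.187]
 [ 0.652 -0.266]
 [ 0.573 -0.275]
 [ 0.554 -0.185]]
cell [[0.59  0.143 0.05 ]]
tape [[0.43  0.027 0.019]] pen [[ 0.428 -0.089  0.009]
 [ 0.418 -0.225  0.009]] box3 free [[ 0.585 -0.056  0.091]
 [ 0.585 -0.107  0.091]]
```

The zoom confirms it. Two tags are wrong:
- **Bin 2 (full, shows the bar):** hinge about (0.532, 0.082).
- **Bin 4 (single part, shows the disc):** hinge about (0.521, -0.242), yaw about +0.1.

The other two are right. First I'll move above the front of bin 2 with the gripper shut.

>>> drive_tool --pt "0 0 0.04 0 0 0 1" --pt "0 0 0.07 0 0 0 1" --pt "0.01 -0.03 0.07 0 0 5 1" --pt "0.025 -0.065 0.07 0 0 10 1" --pt "0.04 -0.1 0.07 0 0 15 1" --pt "0.053 -0.135 0.07 0 0 21 1" --pt "0.066 -0.17 0.07 0 0 21 1" --pt "0.08 -0.205 0.07 0 0 21 1" --pt "0.093 -0.24 0.07 0 0 21 1" --pt "0.106 -0.275 0.07 0 0 21 1" --pt "0.12 -0.31 0.07 0 0 21 1" --pt "0.133 -0.345 0.07 0 0 21 1"

```text
clock: 1.15
ee_pos: [0.3761, 0.2825, 0.319]
tool_rot: [-3.14, -0.0, 3.14]
force: [1.3, -0.1, -0.5]
finger_gap: 0.0002
```

>>> drive_tool --pt "0.013 -0.035 0 0 0 0 1" --pt "0.026 -0.07 0 0 0 0 1" --pt "0.039 -0.105 0 0 0 0 1" --pt "0.052 -0.14 0 0 0 0 1" --pt "0.065 -0.17 -0.02 0 0 0 1" --pt "0.074 -0.2 -0.05 0 0 0 1" --pt "0.074 -0.2 -0.09 0 0 0 1" --pt "0.074 -0.2 -0.12 0 0 0 1" --pt "0.074 -0.2 -0.12 0 0 0 1" --pt "0.074 -0.2 -0.12 0 0 0 1"

```text
clock: 1.98
ee_pos: [0.4489, 0.0824, 0.1975]
tool_rot: [-3.14, -0.005, 3.139]
force: [-0.5, -0.0, 1.5]
finger_gap: -0.0003
```

Run:
```python
from h import *
s=r.read_state();print(s["ee_pos"],s["tool_rot"],s["clock"])
i=r.camera_info("wrist");K,R,t=map(np.array,(i["intrinsics"],i["R"],i["t"]))
im=r.camera("wrist");cv2.imwrite("pics/w1.png",im[:,:,::-1])
print(proj("wrist",[[.532,.108,.05],[.532,.056,.05],[.485,.107,.091],[.485,.057,.091]]).round(0).tolist())
```

```text
[0.44889686 0.08239736 0.19753179] [-3.13986851 -0.00479643  3.13945989] 1.9833
[[356.0, 323.0], [291.0, 323.0], [361.0, 294.0], [286.0, 294.0]]
```

View pics/w1.png

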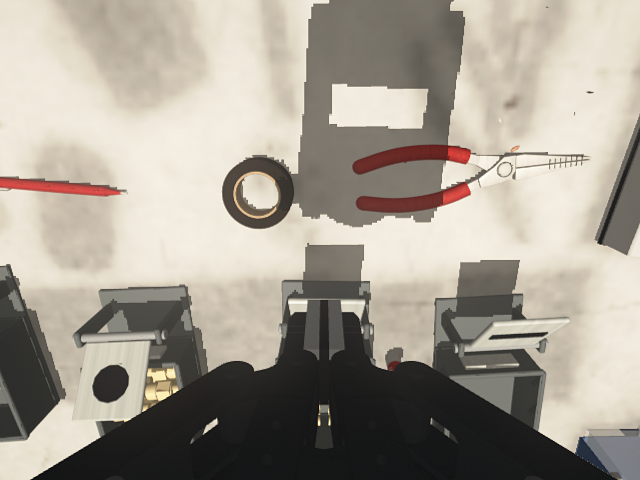

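The wrist view agrees with the measured tag: its free edge is near row 300, columns 288–365, just ahead of the fingers. Next I'll descend in front of it and push in +x.

>>> drive_tool --pt "0 0 -0.035 0 0 0 1" --pt "0 0 -0.07 0 0 0 1" --pt "0 0 -0.1 0 0 0 1" --pt "0 0 -0.1 0 0 0 1" --pt "0.01 0 -0.1 0 0 0 1" --pt "0.02 0 -0.1 0 0 0 1" --pt "0.028 0 -0.1 0 0 0 1" --pt "0.036 0 -0.1 0 0 0 1" --pt "0.044 0 -0.1 0 0 0 1" --pt "0.052 0 -0.1 0 0 0 1"

```text
clock: 2.87
ee_pos: [0.5043, 0.0825, 0.1011]
tool_rot: [-3.14, 0.003, 3.14]
force: [0.2, -0.5, 0.2]
finger_gap: 0.0001
```

>>> drive_tool --pt "0.007 0 0 0 0 0 1" --pt "0.014 0 0 0 0 0 1" --pt "0.021 0 0 0 0 0 1" --pt "0.028 0 0 0 0 0 1" --pt "0.034 0 0 0 0 0 1" --pt "0.034 0 0 0 0 0 1" --pt "0.034 0 0 0 0 0 1"

```text
clock: 3.45
ee_pos: [0.5384, 0.0825, 0.1009]
tool_rot: [-3.14, 0.002, 3.14]
force: [1.0, 0.0, -0.0]
finger_gap: 0.0001
```

Run:
```python
from h import *
im=r.camera("scene");cv2.imwrite("pics/s2.png",cv2.resize(im[120:400,100:420,::-1],(640,560)))
```

```text
(no output)
```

View pics/s2.png

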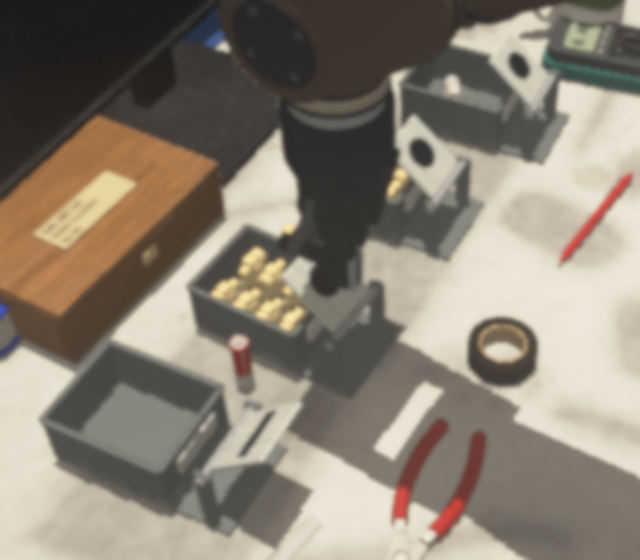

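The bin 2 tag has gone over towards its box. I'll back off, rise and travel across to bin 4.

>>> drive_tool --pt "-0.02 0 0 0 0 0 1" --pt "-0.045 0 0 0 0 0 1" --pt "-0.06 0 0.02 0 0 0 1" --pt "-0.06 0 0.06 0 0 0 1" --pt "-0.06 0 0.1 0 0 0 1" --pt "-0.05 -0.03 0.12 0 0 2 1" --pt "-0.03 -0.065 0.12 0 0 4 1" --pt "-0.01 -0.1 0.12 0 0 6 1" --pt "0.01 -0.135 0.12 0 0 6 1" --pt "0.03 -0.17 0.12 0 0 6 1" --pt "0.045 -0.2 0.12 0 0 6 1" --pt "0.055 -0.235 0.12 0 0 6 1"

```text
clock: 4.5
ee_pos: [0.5936, -0.1536, 0.2206]
tool_rot: [-3.14, 0.002, -3.038]
force: [-0.5, 1.0, -0.3]
finger_gap: 0.0
```

>>> drive_tool --pt "0.004 -0.035 0 0 0 0 1" --pt "0.006 -0.07 0 0 0 0 1" --pt "0.006 -0.081 0 0 0 0 1" --pt "0.006 -0.081 0 0 0 0 1" --pt "0.006 -0.081 0 0 0 0 1"

```text
clock: 4.92
ee_pos: [0.5991, -0.2343, 0.2202]
tool_rot: [-3.142, 0.001, -3.039]
force: [-0.8, 1.0, 1.2]
finger_gap: 0.0001
```

Run:
```python
from h import *
s=r.read_state();print(s["ee_pos"],s["tool_rot"],s["clock"])
c=proj("wrist",[[.518,-.216,.055],[.524,-.27,.055],[.563,-.21,.091],[.568,-.26,.091]]);print(c.round(0).tolist())
im=r.camera("wrist");cv2.imwrite("pics/w3.png",im[:,:,::-1])
```

```text
[ 0.59911118 -0.23431624  0.22017079] [-3.14158389e+00  1.04975377e-03 -3.03930866e+00] 4.9167
[[361.0, 114.0], [285.0, 115.0], [366.0, 188.0], [290.0, 187.0]]
```

View pics/w3.png

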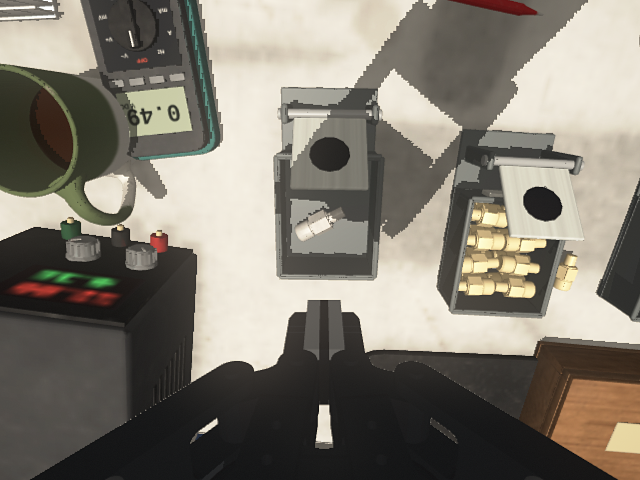

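The bin 4 tag is well aligned with the tool: hinge near row 115, free edge near row 190, columns 285–366. I'll descend behind its free edge, over the box, and push to the front.

>>> drive_tool --pt "0 0 -0.035 0 0 0 1" --pt "0 0 -0.07 0 0 0 1" --pt "0 0 -0.1 0 0 0 1" --pt "0 0 -0.12 0 0 0 1" --pt "0 0 -0.12 0 0 0 1" --pt "-0.01 -0.001 -0.12 0 0 0 1" --pt "-0.02 -0.002 -0.12 0 0 0 1" --pt "-0.028 -0.003 -0.12 0 0 0 1" --pt "-0.036 -0.004 -0.12 0 0 0 1" --pt "-0.044 -0.004 -0.12 0 0 0 1" --pt "-0.052 -0.005 -0.12 0 0 0 1"

```text
clock: 5.88
ee_pos: [0.5467, -0.2387, 0.1015]
tool_rot: [-3.14, 0.003, -3.038]
force: [0.3, 0.0, 0.1]
finger_gap: 0.0001
```

>>> drive_tool --pt "-0.007 -0.001 0 0 0 0 1" --pt "-0.014 -0.001 0 0 0 0 1" --pt "-0.021 -0.002 0 0 0 0 1" --pt "-0.028 -0.003 0 0 0 0 1" --pt "-0.031 -0.003 0 0 0 0 1" --pt "-0.031 -0.003 0 0 0 0 1" --pt "-0.031 -0.003 0 0 0 0 1"

```text
clock: 6.47
ee_pos: [0.5156, -0.2418, 0.1015]
tool_rot: [-3.14, 0.003, -3.038]
force: [0.5, -0.1, 0.5]
finger_gap: -0.0001
```

Run:
```python
from h import *
im=r.camera("scene");cv2.imwrite("pics/s4.png",cv2.resize(im[100:400,100:420,::-1],(640,600)))
```

```text
(no output)
```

View pics/s4.png

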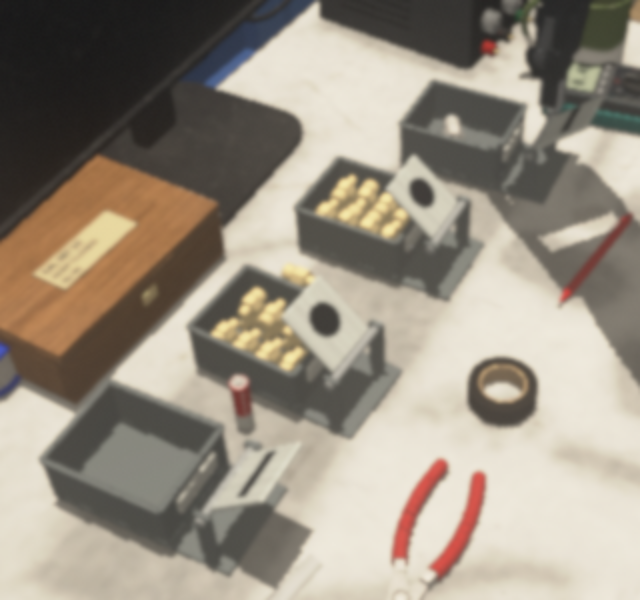

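The bin 4 tag now leans forward, and bin 2 shows its disc. I'll back off towards the box, then rise clear.

>>> drive_tool --pt "0.02 0.002 0 0 0 0 1" --pt "0.04 0.004 0 0 0 0 1" --pt "0.05 0.005 0.02 0 0 0 1" --pt "0.05 0.005 0.06 0 0 0 1" --pt "0.05 0.005 0.1 0 0 0 1" --pt "0.05 0.005 0.14 0 0 0 1" --pt "0.02 0.03 0.15 0 0 0 1" --pt "-0.01 0.05 0.15 0 0 0 1" --pt "-0.04 0.07 0.15 0 0 0 1" --pt "-0.05 0.1 0.15 0 0 0 1" --pt "-0.05 0.1 0.15 0 0 0 1" --pt "-0.05 0.1 0.15 0 0 0 1"

```text
clock: 7.52
ee_pos: [0.4657, -0.1408, 0.2519]
tool_rot: [-3.139, 0.004, -3.036]
force: [0.0, -0.3, 0.9]
finger_gap: 0.0001
```

Run:
```python
from h import *
s=r.read_state();print(s["clock"],s["ee_pos"],s["force"])
a=r.camera("scene")[100:400,100:420,::-1];b=r.camera("top")[140:300,165:485,::-1]
cv2.imwrite("pics/f5.png",cv2.resize(a,(560,525)));cv2.imwrite("pics/t5.png",cv2.resize(b,(800,400)))
```

```text
7.5167 [ 0.46574448 -0.14083983  0.25194491] [ 0.04214858 -0.29051206  0.87504171]
```

View pics/f5.png

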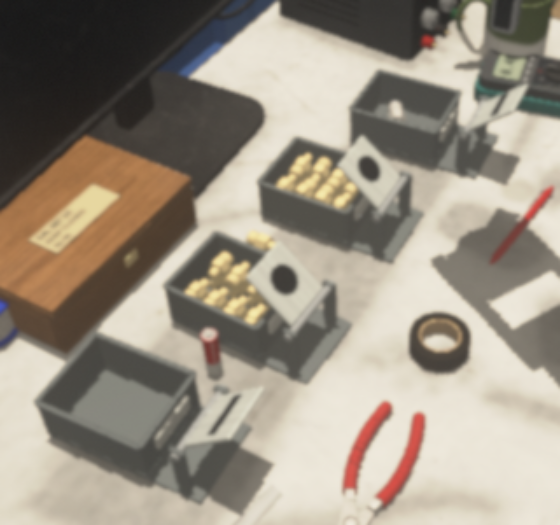

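View pics/t5.png

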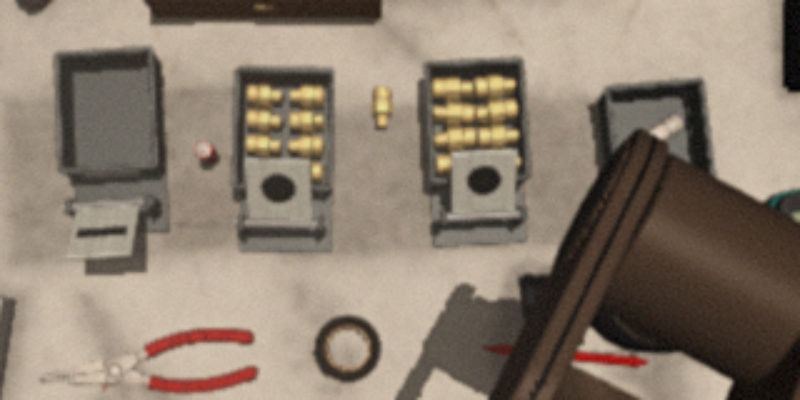

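Both views show bar, disc, disc, bar from left to right. The top view has bin 4's tag hidden behind the arm, but the scene view shows it leaning forward. The bins, battery, adapter, tape, pliers and pen look unmoved, and the robot is clear of everything. I'm handing in.

```bash
python3 -c "
from rig import r
print(r.finish_job())"
```

```text
the job is handed in; nothing more can be done
None
```

Two of the four tags were wrong, and I pushed both over with the shut fingertips. I handed the job in at about 7.6 s.

| Bin, left to right | Contents | Tag at start | Action | Tag at end |
|---|---|---|---|---|
| 1 | empty | bar | none, already right | bar |
| 2 | full | bar | pushed back towards its box | disc |
| 3 | full | disc | none, already right | disc |
| 4 | one silver adapter | disc | pushed to the front | bar |

- **Forces:** the wrist force readings stayed at about 2 N or less throughout.
- **Position:** the arm ended raised clear of the bins, touching nothing.
- **Final pictures:** the scene view shows all four tags as in the table. In the top view the arm hid bin 4's tag, so that tag is confirmed from the scene view only. That view shows it leaning forward, seen nearly edge-on, so I did not see the bar mark itself.
- **Bystanders:** by eye, the bins and loose items looked unmoved, but I did not measure them again after the pushes.

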